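# Tip the front row of knee axles into the catch cup

### The arm

A 7-joint arm with a two-finger parallel gripper is mounted at the origin on the work surface. World frame = base frame: x ahead of the robot, y to its left, z up, the work surface at z = 0. Lengths are in m, angles in rad, forces in N, time in s.
With the tool pointing down it reaches from about 0.425 to 0.925 m from the base axis. Payload 6.8 kg.
Tool frame: the origin (TCP) lies at the centre of the arm's flange, where the gripper is bolted on; the fingertips stand 173 mm ahead of it and the grasp point (between the pads) lies 155 mm ahead of it (finger_overhang is the distance from the TCP to the fingertips, in m); y points along the fingers, z is the direction in which the jaws open and shut, and the axes are right-handed (so a half turn about y gives the same grasp; the last joint's range is limited). The gripper opens to 85 mm and grips with 20 to 120 N. Pads are 22 mm wide; open, the fingers measure 114 mm over their backs; the gripper's body (76 mm by 85 mm) begins 54 mm behind the grasp point. The pads swing forward as they close: fully open they stand 13 mm farther back than shut.
Start: joints at [-1.413, 0.477, 0.022, 1.555, -0.011, 1.109, -0.083], TCP at [0.177, 0.651, 0.405] pointing down, gripper open.
Joint ranges: [-2.96, 2.96], [-0.34, 2.1], [-1.41, 1.46], [0.24, 2.44], [-1.37, 4.51], [0.17, 1.92], [-2.96, 2.96]. Speed limits (rad/s): [2.39, 2.39, 3.14, 3.14, 3.14, 3.14, 3.14].

### API

Orientations are given as a rotation vector (axis times angle).
In Python, from bench import get_obs, grab_frame, hand_in, finger_overhang gives the robot as it stands. The module is installed in compiled form; this text tells all that it offers.
- The arm moves only by the shell command python3 -m jog 'ROWS' [FORCE]. ROWS is JSON, a list of rows, each a list of 3 entries, a list of its own where there are three numbers: the shift along the tool's x, y, z in cm, then the turn about the tool's y in rad, then the gripper command: -1 is fully open, 1 is shut, values between are in proportion. In form: [[[x, y, z], twist, gripper], ...]. A call has 1 to 10 rows; each row is the pose to reach, as a shift and turn from the pose commanded when the call began, along the tool's axes at that moment; what a row does not reach only later rows make up. A row lasts 1/8 s, in which the tool goes at most 62.5 mm and 10.7 degrees, less where a joint would pass 70% of its speed; a pose out of reach is approached as far as the arm can. A call with a gripper value outside its range is refused whole. The fingers move at their own pace and stop on an object; FORCE is the grip in N (left out, the last holds). Time passes only in rows, so rows that repeat a pose let the fingers close. It gives the time, the measured TCP pose, the force and the opening at its end, in the units of the state.
- get_obs(): the state, without advancing time (a new reading comes with each control period).
- grab_frame(name): name is "scene" or "top" or "wrist"; returns a dict with "image" (384x512x3 uint8, blue, green, red), "fx", "fy", "cx", "cy" (pixels), "origin" and "rotation" of the camera in the world. Camera axes: x right, y up, looking along -z (the intrinsics and any distortion apply to the point x, -y, -z); pixel columns grow to the right and rows downward; lengths in m; the calibration is good to about 2 mm. A picture is of the moment at which its call begins. There is no depth.
- hand_in(): hands the job in, once; it reports no verdict.
The state is a dict: "clock": time; "joints": joint angles; "qvel": joint speeds; "tau": joint torques, N m; "tcp_pos": TCP position; "orientation": TCP orientation; "contact_force": force on the tool from outside, world axes, zero at the start; "moment": the same for the moment, N m; "grip_width": finger opening in m.
Only numpy, scipy, OpenCV 4.12 (cv2) and the standard library are available. Lean on these libraries where they do the work, as an engineer would, in place of code of your own. Each camera call takes 0.05 s, during which the arm holds its last target.

### The job

Pick up the axle tray by its handle and tip it, low front lip down, over the catch cup on the slide carriage, so that only the two axles of the front row roll off into the cup and the two of the back row stay in their places in the tray. Then set the tray down flat on about the middle of its rubber mat and let go. Do not touch the axles with the gripper, and leave the other parts and tools on the bench where they are.

Things in the scene. Friction and masses are not known exactly. Their poses are not given: they have to be found in the camera images.
- tray: aluminium axle tray, 300 g empty, 62 (x) by 162 mm (y), handle over it. Origin: underside, below the handle. -x is its FRONT, +x its back, rows lie along y. Floor 4 mm thick, x -28 to +34 mm. Back wall to z 30 mm (inner face x +30), side walls to z 22, lane divider on the centre line to z 16. Axles lie along y, free to roll: two in the front row (x -16 mm), two in the back row (x +16)
- front_lip (a point): middle of the tray's front edge, at floor level (x -28, z 4 mm in the tray), axes as the tray's. Here a low lip 1.6 mm high (x -28 to -24 mm) keeps the front row in: by geometry its axles roll over it when the tray is tipped front-down beyond about 29 degrees
- middle_lip (a point): top of the lip between the rows (x 0, z 10 mm in the tray), axes as the tray's. It stands 6 mm above the floor, x -4 to +4 mm: by geometry the back row's axles roll over it when the tray is tipped front-down beyond about 57 degrees
- tray_handle (a point): centre of the tray's handle, 90 mm above the tray's underside and over its origin, axes as the tray's: an upright flat bar 12 mm thick (x), 162 mm long (y), 30 mm high (z 75 to 105 mm above the tray's underside), carried by a thin upright at each end (y +-79 mm); free space below it above the axles (tops at z 30 mm)
- axle_front_l: bronze hollow knee axle (bore only drawn, as dark ends), plain cylinder 26 mm diameter, 70 mm long, about 130 g; origin at its centre, y along its axis. Starts in the tray's front row, +y lane
- axle_front_r: bronze hollow knee axle (bore only drawn, as dark ends), plain cylinder 26 mm diameter, 70 mm long, about 130 g; origin at its centre, y along its axis. Starts in the tray's front row, -y lane
- axle_back_l: bronze hollow knee axle (bore only drawn, as dark ends), plain cylinder 26 mm diameter, 70 mm long, about 130 g; origin at its centre, y along its axis. Starts in the tray's back row, +y lane
- axle_back_r: bronze hollow knee axle (bore only drawn, as dark ends), plain cylinder 26 mm diameter, 70 mm long, about 130 g; origin at its centre, y along its axis. Starts in the tray's back row, -y lane
- mat: black rubber mat fixed to the bench, 190 mm (x) by 240 mm (y), 4 mm thick, origin at the centre of its underside; the tray stands on it at the start
- slide: steel dovetail slide fixed to the bench, 120 mm wide (x), 300 mm long (y), origin at the centre of its underside; its carriage runs along its y
- cup_floor (a point): centre of the inside floor of the catch cup, axes as the slide's (x across the slide, y along it). The cup is a grey plastic open-topped box fixed on the slide's carriage: inside 98 mm (x) by 180 mm (y), walls 4 mm, rim 51 mm above this point (85 mm above the bench)
- carriage (a joint): position of the carriage along the slide's y, m, -0.05 to 0.05, 0 at the middle; stiff, stays where it is (about 5 N to move)
- race: bystander: black ceramic bearing race, 68 mm outside diameter, 18 mm high; origin under its centre
- clamp_ring: bystander: sky blue aluminium clamp ring, 72 mm diameter with a lug, 22 mm high; origin under its centre
- hinge_shell: bystander: frosted polymer hinge shell, 100 x 55 mm, 53 mm high; origin under its centre
- wrench: bystander: steel wrench 170 mm long, lying flat
- oil_can: bystander: closed steel can 56 mm diameter, 130 mm high; origin under its centre
- tube_clamp: bystander: steel tube adapter, 60 mm diameter, 50 mm high; origin under its centre
Things that resemble listed ones, but are neither listed nor needed, are in the scene too. Leave any blue look-alike of the tray alone. What is shaped like the axle_front_l but blue is not meant.

How it is judged:
By the outcome, as a careful person would: the job done as asked, in the order asked, and still so for the second after the job is handed in, with the robot touching nothing.
It also fails if it takes over 64 s, if anything falls off the work surface, if the arm or the gripper's body presses on something with over 40 N, if the wrist force passes 120 N, or if a joint passes its speed limit or range.

## Working session

There is one attempt and no reset: what is moved stays moved. The work goes in short steps, Python scripts to look and compute and a shell command to move; the robot and the scene stay as the last step left them, time stands still between calls to the robot, and variables do not carry over. Pictures are saved under pics/ and viewed, and the job is handed in when it is done.

```bash
mkdir -p pics; ls
python3 - <<'E'
from bench import *
import cv2
o=get_obs()
for k,v in o.items(): print(k,v)
print(finger_overhang)
for n in ["scene","top","wrist"]:
    f=grab_frame(n); cv2.imwrite(f"pics/{n}0.png",f["image"])
    print(n,{k:f[k] for k in f if k!="image"})
E
```

```text
pics
clock 0.0
joints [-1.41310066  0.47781599  0.02230401  1.55646269 -0.01148632  1.10930608
 -0.08307335]
qvel [-0.00132923  0.00172459  0.0010393   0.0002669  -0.00046322  0.00062978
 -0.00099867]
tau [ 3.79850690e-04 -5.96452904e+01  1.60761449e+00 -2.81203204e+01
  1.23296547e-02  9.27670626e-03 -1.42971876e-05]
tcp_pos [0.1772085  0.65103305 0.40370933]
orientation [-1.56257725  0.20871857 -0.20854177]
contact_force [0.04341694 0.34267029 1.04466266]
moment [ 0.07513951 -0.05194467  0.01570958]
grip_width 0.08546672794137307
0.1734
scene {'fx': 370.0299013964852, 'fy': 370.0299013964852, 'cx': 256.9172826422623, 'cy': 184.50175307939259, 'origin': array([1.06886213, 0.2871614 , 1.00432455]), 'rotation': array([0.37483263, 0.63115163, 1.95303046])}
top {'fx': 470.3823785248422, 'fy': 470.3823785248422, 'cx': 254.77375191268388, 'cy': 185.76744530658456, 'origin': array([0.29343875, 0.01047096, 1.48891056]), 'rotation': array([ 0.11047776, -0.11655698, -1.55094827])}
wrist {'fx': 285.92719511667076, 'fy': 285.92719511667076, 'cx': 256.5437211454019, 'cy': 188.7948499858607, 'origin': array([0.10113766, 0.67120296, 0.37376934]), 'rotation': array([-0.26357903, -0.19927916,  1.29292925])}
```

View pics/scene0.png

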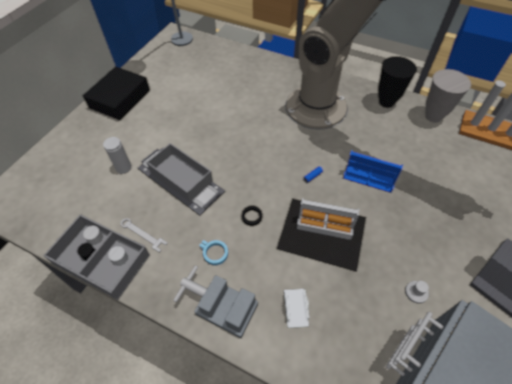

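View pics/top0.png

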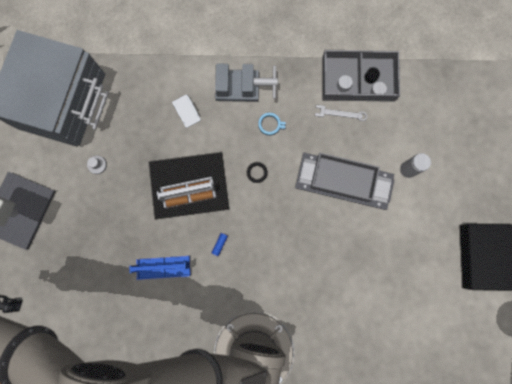

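View pics/wrist0.png

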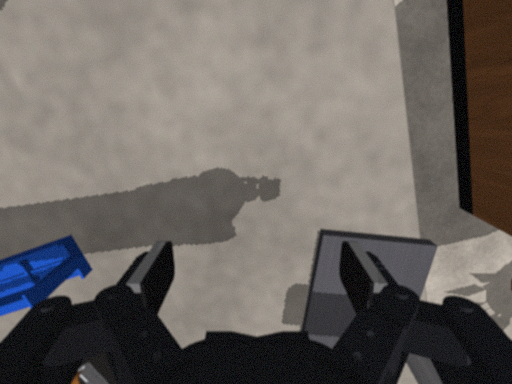

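The scene view shows the grey tray with bronze axles on the black mat at about (328,225); its blue look-alike is at (372,172). The cup on the slide is at (180,175) in the scene view and (345,180) in the top view. A second, two-compartment grey box, not the cup, is at (97,255) in the scene view and (360,75) in the top view. I'll enlarge these to confirm them and find the tray's front.

Run:
```python
import cv2,numpy as np
t=cv2.imread("pics/top0.png"); s=cv2.imread("pics/scene0.png")
a=cv2.resize(t[145:225,140:240],(400,320),interpolation=cv2.INTER_CUBIC)
b=cv2.resize(s[190:275,270:375],(395,320),interpolation=cv2.INTER_CUBIC)
c=cv2.resize(t[145:225,290:400],(400,280),interpolation=cv2.INTER_CUBIC)
d=cv2.resize(s[135:220,130:230],(395,280),interpolation=cv2.INTER_CUBIC)
im=np.zeros((600,800,3),np.uint8)
im[:320,:400]=a; im[:320,400:795]=b; im[320:,:400]=c; im[320:,400:795]=d
cv2.imwrite("pics/crop1.png",im)
from scipy.spatial.transform import Rotation as R
from bench import *
print(R.from_rotvec(get_obs()['orientation']).as_matrix().round(3))
```

```text
[[ 0.965 -0.     0.263]
 [-0.263 -0.001  0.965]
 [ 0.    -1.    -0.001]]
```

View pics/crop1.png

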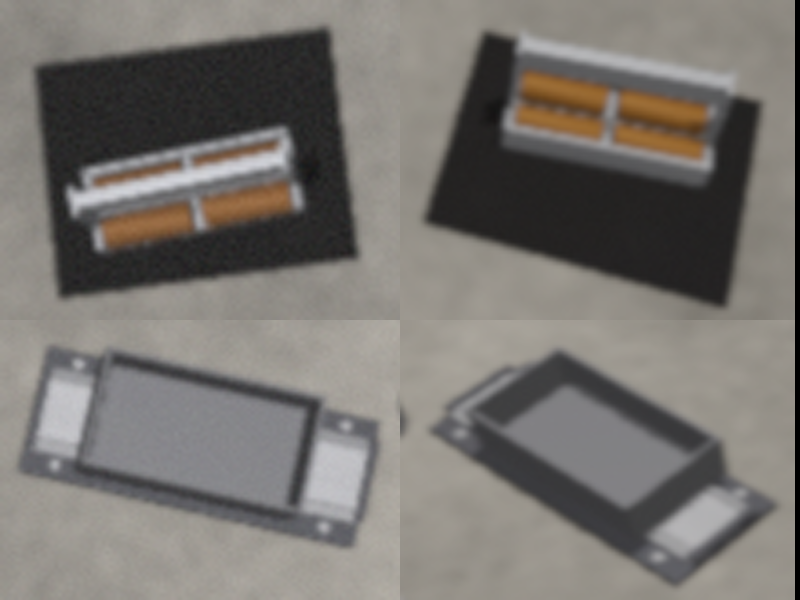

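The tray's open front, with exposed axles and no wall, faces the robot. The tall back wall faces the scene camera (+x), so tray +x ≈ world +x. The cup on the slide, with white ways at both ends, is confirmed. Now I'll measure.

```bash
cat > h.py <<'E'
import cv2,numpy as np
from scipy.spatial.transform import Rotation as R
from bench import *
def ray(f,u,v):
    d=np.array([(u-f['cx'])/f['fx'],-(v-f['cy'])/f['fy'],-1.0]); return R.from_rotvec(f['rotation']).as_matrix()@d
def onz(f,u,v,z):
    d=ray(f,u,v);o=f['origin'];return o+d*(z-o[2])/d[2]
def proj(f,p):
    q=R.from_rotvec(f['rotation']).as_matrix().T@(np.asarray(p)-f['origin']); return f['cx']-f['fx']*q[0]/q[2], f['cy']+f['fy']*q[1]/q[2]
E
python3 - <<'E'
from h import *
T=grab_frame("top");S=grab_frame("scene")
def rect(f,mask,z,name):
    c=max(cv2.findContours(mask,cv2.RETR_EXTERNAL,cv2.CHAIN_APPROX_NONE)[0],key=cv2.contourArea)
    P=np.array([onz(f,u,v,z)[:2] for u,v in c[:,0]],np.float32)
    r=cv2.minAreaRect(P*1000); print(name,r, cv2.minAreaRect(c)); return r
for f,n,roi in ((T,'top',(145,225,140,240)),(S,'scene',(190,275,270,375))):
    im=f['image'];m=np.zeros(im.shape[:2],np.uint8);a,b,c,d=roi
    g=im[a:b,c:d].astype(int); m[a:b,c:d]=(g.max(2)<70)*255
    m=cv2.morphologyEx(m,cv2.MORPH_CLOSE,np.ones((3,3)))
    cc=max(cv2.findContours(m,cv2.RETR_EXTERNAL,cv2.CHAIN_APPROX_NONE)[0],key=cv2.contourArea)
    h=cv2.convexHull(cc); P=np.array([onz(f,u,v,0.004)[:2]*1000 for u,v in h[:,0]],np.float32)
    print('mat',n,cv2.minAreaRect(P))
    # bright handle bar
    m[:]=0; m[a:b,c:d]=(g.min(2)>175)*255
    cc=max(cv2.findContours(m,cv2.RETR_EXTERNAL,cv2.CHAIN_APPROX_NONE)[0],key=cv2.contourArea)
    print('bar px',cv2.minAreaRect(cc),cv2.contourArea(cc)); 
    P=np.array([onz(f,u,v,0.109)[:2]*1000 for u,v in cc[:,0]],np.float32); print('bar',n,cv2.minAreaRect(P))
# cup floor: centre
for f,n,roi in ((T,'top',(150,215,290,400)),(S,'scene',(135,220,130,230))):
    im=f['image'];m=np.zeros(im.shape[:2],np.uint8);a,b,c,d=roi
    g=cv2.GaussianBlur(im,(3,3),0)[a:b,c:d].astype(int); m[a:b,c:d]=((g.max(2)<115))*255
    cv2.imwrite(f'pics/cupmask_{n}.png',cv2.resize(m[a:b,c:d],None,fx=5,fy=5,interpolation=0))
E
```

```text
mat top ((509.29229736328125, 218.64022827148438), (184.4552764892578, 234.56561279296875), 8.505579948425293)
bar px ((184.1450958251953, 189.18191528320312), (3.2881007194519043, 53.5669059753418), 77.98851776123047) 108.0
bar top ((481.0340270996094, 215.4439697265625), (9.878074645996094, 157.73716735839844), 13.178545951843262)
mat scene ((511.0744934082031, 216.67428588867188), (183.8212127685547, 234.53709411621094), 8.634312629699707)
bar px ((324.4609069824219, 205.20211791992188), (43.73670959472656, 1.2351423501968384), 10.954063415527344) 8.0
bar scene ((484.80926513671875, 199.14797973632812), (4.224452495574951, 122.53250122070312), 12.787903785705566)
```

```bash
python3 -m jog '[[[0,0,0],0.15,-1],[[0,0,0],0.15,-1]]'
python3 - <<'E'
from h import *
o=get_obs();print(R.from_rotvec(o['orientation']).as_matrix().round(3),o['tcp_pos'],o['joints'].round(3) if hasattr(o['joints'],'round') else o['joints'])
E
```

```text
clock: 0.5
tcp_pos: [0.1772, 0.6513, 0.4045]
orientation: [-1.547, 0.325, -0.325]
contact_force: [-0.3, 0.0, -0.1]
grip_width: 0.0857
[[ 0.915  0.     0.403]
 [-0.403 -0.     0.915]
 [ 0.    -1.    -0.   ]] [0.1771924  0.65127648 0.4045252 ] [-1.436  0.477  0.055  1.557 -0.028  1.108 -0.219]
```

Run:
```python
import cv2,numpy as np
t=cv2.imread("pics/top0.png"); s=cv2.imread("pics/scene0.png")
a=cv2.resize(t[145:215,290:400],(785,500),interpolation=cv2.INTER_CUBIC);cv2.imwrite("pics/cup_t.png",a)
b=cv2.resize(s[135:220,130:230],(700,595),interpolation=cv2.INTER_CUBIC);cv2.imwrite("pics/cup_s.png",b)
```

```text
(no output)
```

View pics/cup_t.png

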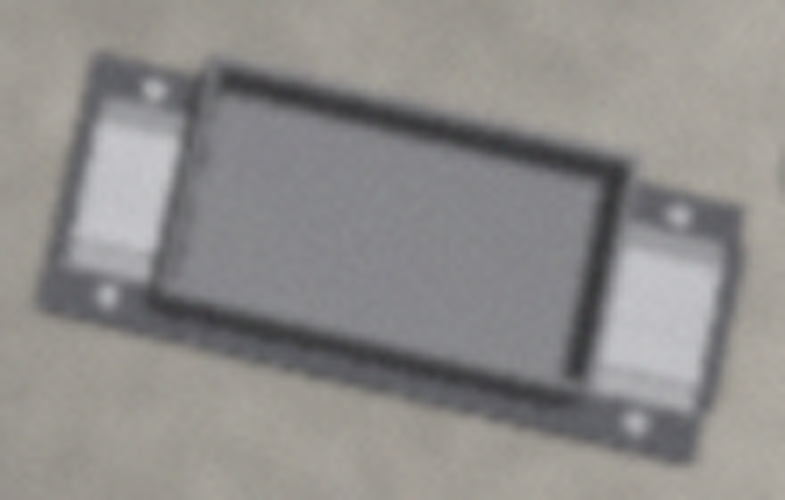

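View pics/cup_s.png

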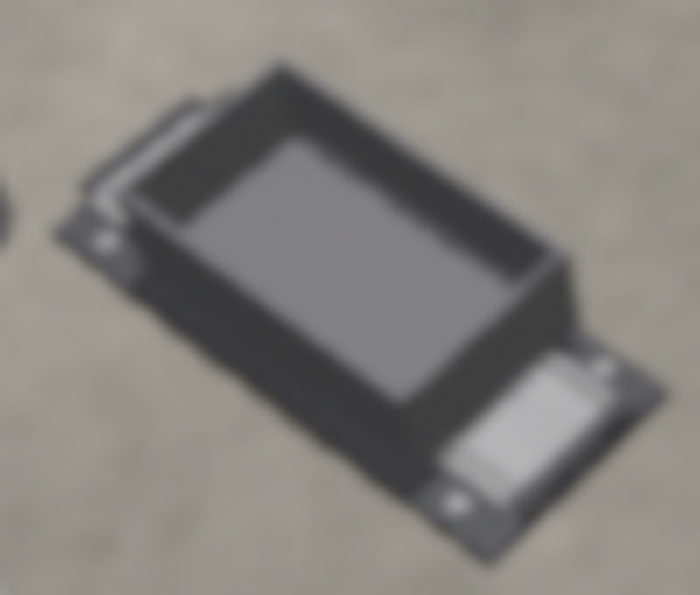

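The jog turns only about the vertical finger axis, so I can't tilt the tool. I'll tip the tray like this:

1. Rest the rear part of its underside on the cup's far rim.
2. Loosen the jaws a little, so the bar is caged between the pads.
3. Move the gripper forward and down, so the tray pivots front-down on the rim. The jaw gap limits the tilt.
4. Reverse the motion and close the jaws, which brings it upright again.

First the cup pose.

Run:
```python
from h import *
T=grab_frame("top");S=grab_frame("scene")
ct=np.array([(210,62),(635,160),(590,390),(150,300)])/np.array([785/110,500/70])+[290,145]
cs=np.array([(130,195),(283,65),(570,255),(405,408)])/7+[130,135]
for f,c in ((T,ct),(S,cs)):
    P=np.array([onz(f,u,v,0.085)[:2] for u,v in c])*1000
    print(P.round(1)); print('ctr',P.mean(0).round(1),[round(float(np.linalg.norm(P[i]-P[(i+1)%4])),1) for i in range(4)])
    e=[P[(i+1)%4]-P[i] for i in range(4)]
    print([round(float(np.degrees(np.arctan2(v[1],v[0]))),1) for v in e])
# slide base corners at top view z~0.01
c=np.array([(95,50),(742,205),(695,465),(38,310)])/np.array([785/110,500/70])+[290,145]
P=np.array([onz(T,u,v,0.012)[:2] for u,v in c])*1000; print(P.round(1),P.mean(0)); print([round(float(np.linalg.norm(P[i]-P[(i+1)%4])),1) for i in range(4)])
# inner floor corners z=.034
c=np.array([(215,92),(605,178),(568,385),(168,298)])/np.array([785/110,500/70])+[290,145]
print([onz(T,u,v,0.034)[:2].round(4) for u,v in c])
# bar ends in scene: top edge both
s=S['image'][190:275,270:375]; t=T['image'][145:225,140:240]
cv2.imwrite('pics/bar_s.png',cv2.resize(s,(741,600),interpolation=cv2.INTER_CUBIC)); cv2.imwrite('pics/bar_t.png',cv2.resize(t,(750,600),interpolation=cv2.INTER_CUBIC))
```

```text
[[ 600.6 -188.7]
 [ 561.2 -369.6]
 [ 462.4 -348.5]
 [ 497.5 -163. ]]
ctr [ 530.4 -267.5] [185.1, 101.0, 188.8, 106.2]
[-102.3, 167.9, 79.3, -14.0]
[[ 564.3 -362.4]
 [ 467.8 -344. ]
 [ 506.2 -163.9]
 [ 608.7 -185.7]]
ctr [ 536.7 -264. ] [98.2, 184.2, 104.7, 182.2]
[169.2, 78.0, -12.0, -104.1]
[[ 621.1 -147.4]
 [ 555.5 -436.8]
 [ 438.7 -413. ]
 [ 502.8 -122.2]] [ 529.5232402  -279.84115136]
[296.8, 119.3, 297.7, 121.0]
[array([ 0.5982, -0.1981]), array([ 0.5627, -0.37  ]), array([ 0.4706, -0.3519]), array([ 0.5059, -0.1772])]
```

View pics/bar_s.png

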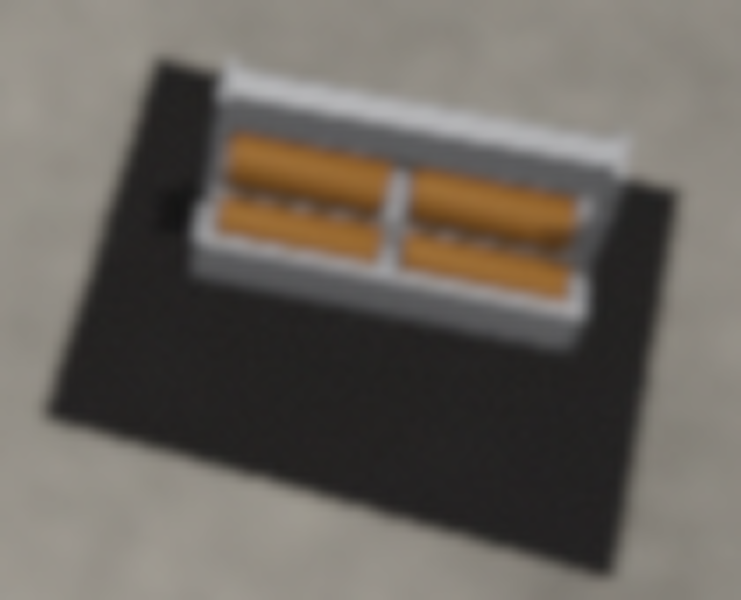

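View pics/bar_t.png

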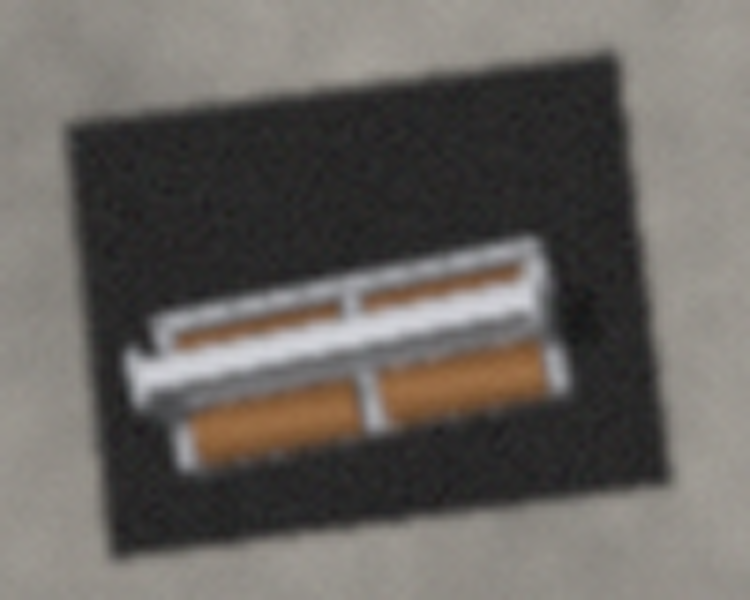

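```bash
cat >> h.py <<'E'
def togo(target,yaw=None,base=None):
    """tool-frame cm shift from present pose to world TCP target; twist to bring tool z to yaw (deg)"""
    o=get_obs();M=R.from_rotvec(o['orientation']).as_matrix();p=np.asarray(o['tcp_pos'])
    print('tcp',p.round(4),'zyaw',np.degrees(np.arctan2(M[1,2],M[0,2])).round(2))
    print('shift cm',(M.T@(np.asarray(target)-p)*100).round(2))
    if yaw is not None: 
        t=np.arctan2(M[1,2],M[0,2])-np.radians(yaw); print('twist',round(float((t+np.pi)%(2*np.pi)-np.pi),3))
E
python3 - <<'E'
from h import *
T=grab_frame("top");S=grab_frame("scene")
a=onz(T,340/7.5+140,338/7.5+145,.109);b=onz(S,428/7.057+270,116/7.059+190,.109)
print(a,b)
e=[onz(T,u/7.5+140,v/7.5+145,.109) for u,v in((140,380),(540,297))];d=e[0]-e[1];print(np.linalg.norm(d),np.degrees(np.arctan2(d[1],d[0]))-90)
e=[onz(S,u/7.057+270,v/7.059+190,.109) for u,v in((228,78),(628,152))];d=e[0]-e[1];print(np.linalg.norm(d),np.degrees(np.arctan2(d[1],d[0]))-90)
togo([.483,.215,.34],13)
E
```

```text
[0.47842506 0.21197852 0.109     ] [0.48090003 0.21682268 0.109     ]
0.16042511832526107 12.872143656906573
0.1607098562770823 -166.61791931308136
tcp [0.1773 0.6513 0.4047] zyaw 66.29
shift cm [ 45.54   6.47 -27.65]
twist 0.93
```

```bash
python3 -m jog '[[[10,2,-6],0.2,-1],[[20,4,-12],0.4,-1],[[30,6,-18],0.6,-1],[[45.3,6.4,-27.8],0.93,-1],[[45.3,6.4,-27.8],0.93,-1],[[45.3,6.4,-27.8],0.93,-1],[[45.3,6.4,-27.8],0.93,-1],[[45.3,6.4,-27.8],0.93,-1],[[45.3,6.4,-27.8],0.93,-1]]' 60
python3 - <<'E'
from h import *
togo([.480,.2145,.245],13.2); print(get_obs()['joints'])
w=grab_frame('wrist');cv2.imwrite('pics/w1.png',w['image'])
t=grab_frame('top');cv2.imwrite('pics/t1.png',cv2.resize(t['image'][130:240,130:250],(654,600),interpolation=2))
E
```

```text
clock: 1.82
tcp_pos: [0.4809, 0.2107, 0.3408]
orientation: [-1.306, 1.043, -1.044]
contact_force: [-0.9, 0.8, 0.1]
grip_width: 0.0851
tcp [0.4809 0.2107 0.3408] zyaw 12.76
shift cm [-0.39  9.58 -0.01]
twist -0.008
[-0.8631708   0.32098394  0.40294227  1.99811009 -0.16405945  0.85287162
 -0.14765675]
```

View pics/w1.png

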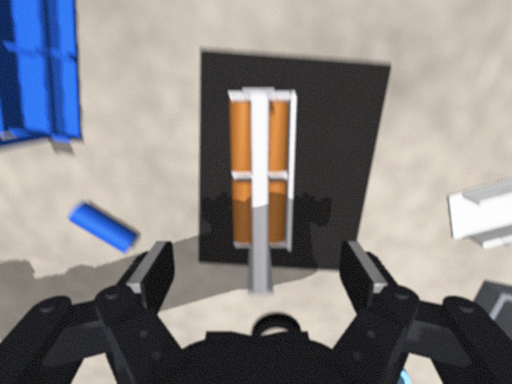

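Run:
```python
from h import *
s=grab_frame('scene');cv2.imwrite('pics/s1.png',cv2.resize(s['image'][100:290,230:420],(600,600),interpolation=2))
```

```text
(no output)
```

View pics/s1.png

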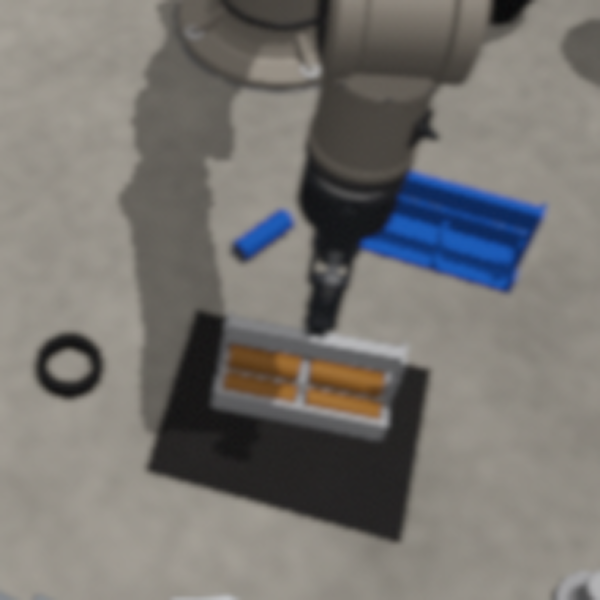

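The wrist view shows the bar running along column about 260, midway between the fingers (160 and 350). The bar ends are at (258,88) and (260,292). I'll check that against the top-view measurement.

Run:
```python
from h import *
f=grab_frame('wrist')
a,b=onz(f,258,89,.109),onz(f,260,292,.109);print(a,b,(a+b)/2,np.linalg.norm(a-b),np.degrees(np.arctan2((a-b)[1],(a-b)[0]))-90)
togo([.480,.2145,.245],13.2)
```

```text
[0.4618312  0.29320375 0.109     ] [0.49874453 0.13714589 0.109     ] [0.48028786 0.21517482 0.109     ] 0.16036411723935082 13.307934440679205
tcp [0.4796 0.2137 0.3408] zyaw 12.86
shift cm [-0.06  9.58  0.06]
twist -0.006
```

The three views agree: bar centre (0.480, 0.215), yaw 13.2°. Going down and gripping.

```bash
python3 -m jog '[[[0,3,0],0,-1],[[0,6,0],0,-1],[[0,8.5,0],0,-1],[[0,9.6,0],0,-1],[[0,9.6,0],0,-1],[[0,9.6,0],0,1],[[0,9.6,0],0,1],[[0,9.6,0],0,1],[[0,9.6,0],0,1],[[0,9.6,0],0,1]]' 60
```

```text
clock: 3.28
tcp_pos: [0.4799, 0.2142, 0.2449]
orientation: [-1.306, 1.041, -1.042]
contact_force: [2.3, 0.1, -0.8]
grip_width: 0.0118
```

```bash
python3 -m jog '[[[0,0,0],0,1],[[0,0,0],0,1],[[0,-1.5,0],0,1],[[0,-3,0],0,1],[[0,-5,0],0,1],[[0,-7,0],0,1],[[0,-9,0],0,1],[[0,-10,0],0,1],[[0,-10,0],0,1]]' 60
python3 - <<'E'
from h import *
s=grab_frame('scene')['image'][140:290,250:400];w=grab_frame('wrist')['image']
cv2.imwrite('pics/s2.png',np.hstack([cv2.resize(s,(384,384)),cv2.resize(w,(416,384))]))
print(get_obs()['tcp_pos'],get_obs()['joints'])
E
```

```text
clock: 4.4
tcp_pos: [0.4793, 0.214, 0.3453]
orientation: [-1.306, 1.042, -1.042]
contact_force: [1.1, -0.4, -9.8]
grip_width: 0.0109
[0.4788956  0.21387875 0.34411033] [-0.87424362  0.31622321  0.40743001  1.99598682 -0.16315635  0.86174606
 -0.15292294]
```

View pics/s2.png

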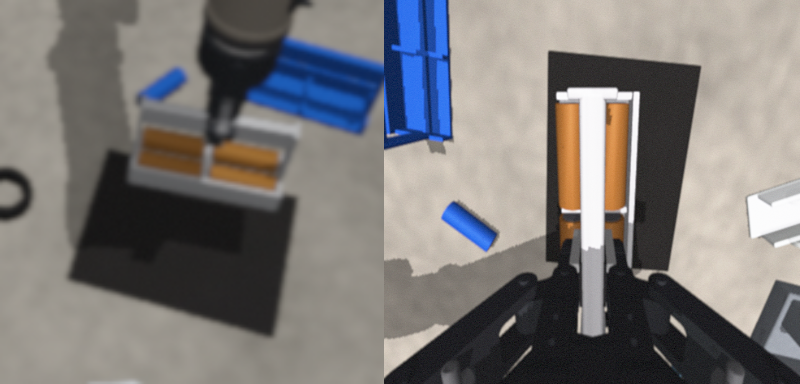

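The tray is held level with all four axles in place, and the force reads about −9.8 N, so the load is carried. Now a gentle transit to above the cup's far rim.

Run:
```python
from h import *
togo([.5618,-.2723,.37],-12.6)
```

```text
tcp [0.4789 0.2139 0.3441] zyaw 12.9
shift cm [49.24 -2.57 -2.77]
twist 0.445
```

```bash
python3 -m jog '[[[0.5,-1,0],0,1],[[1.5,-2,0],0,1],[[3.5,-2.6,-0.1],0.02,1],[[6.5,-2.6,-0.3],0.05,1],[[10,-2.6,-0.5],0.08,1],[[13.5,-2.6,-0.7],0.12,1],[[17,-2.6,-0.9],0.16,1],[[20.5,-2.6,-1.1],0.2,1],[[24,-2.6,-1.3],0.24,1],[[27.5,-2.6,-1.5],0.28,1]]'
python3 - <<'E'
from h import *
togo([.5618,-.2723,.37],-12.6)
E
```

```text
clock: 5.75
tcp_pos: [0.5257, -0.0603, 0.3711]
orientation: [-1.181, 1.252, -1.253]
contact_force: [0.7, -0.3, -8.1]
grip_width: 0.0114
tcp [ 0.5257 -0.0603  0.3711] zyaw -3.36
shift cm [20.96  0.12  4.85]
twist 0.161
```

```bash
python3 -m jog '[[[3.3,0,0.8],0.03,1],[[6.6,0,1.5],0.06,1],[[10,0,2.3],0.09,1],[[13,0,3],0.12,1],[[16,0,3.7],0.14,1],[[18.5,0,4.3],0.16,1],[[20,0,4.7],0.161,1],[[20.7,0,4.8],0.161,1],[[20.9,0,4.85],0.161,1],[[20.9,0,4.85],0.161,1]]'
python3 - <<'E'
from h import *
togo([.5618,-.2723,.335],-12.6)
w=grab_frame('wrist');t=grab_frame('top');s=grab_frame('scene')
cv2.imwrite('pics/w3.png',w['image']);cv2.imwrite('pics/t3.png',cv2.resize(t['image'][130:230,290:410],(720,600),interpolation=2));cv2.imwrite('pics/s3.png',cv2.resize(s['image'][90:240,110:260],(600,600),interpolation=2))
E
```

```text
clock: 7.0
tcp_pos: [0.5632, -0.2679, 0.3706]
orientation: [-1.099, 1.366, -1.365]
contact_force: [-0.4, 0.2, -8.2]
grip_width: 0.0112
tcp [ 0.5632 -0.2679  0.3706] zyaw -12.31
shift cm [ 0.46  3.56 -0.04]
twist 0.005
```

View pics/w3.png

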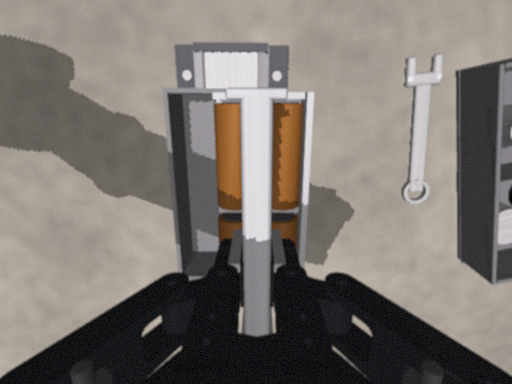

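View pics/t3.png

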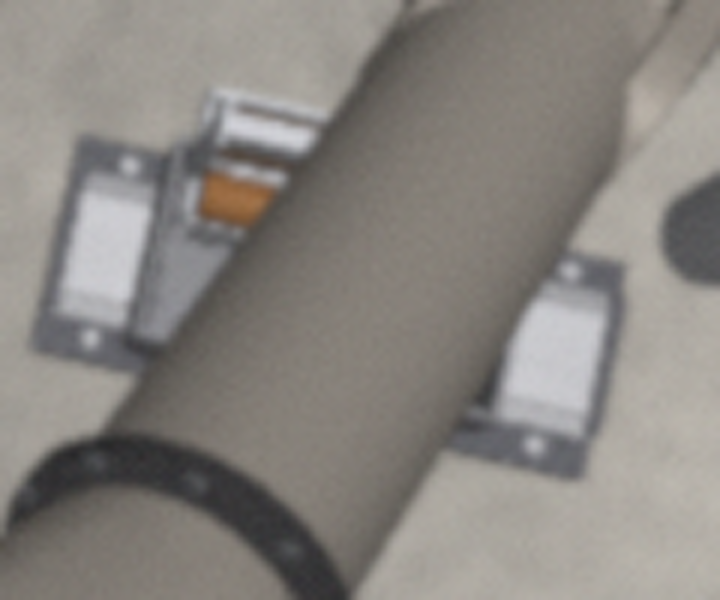

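View pics/s3.png

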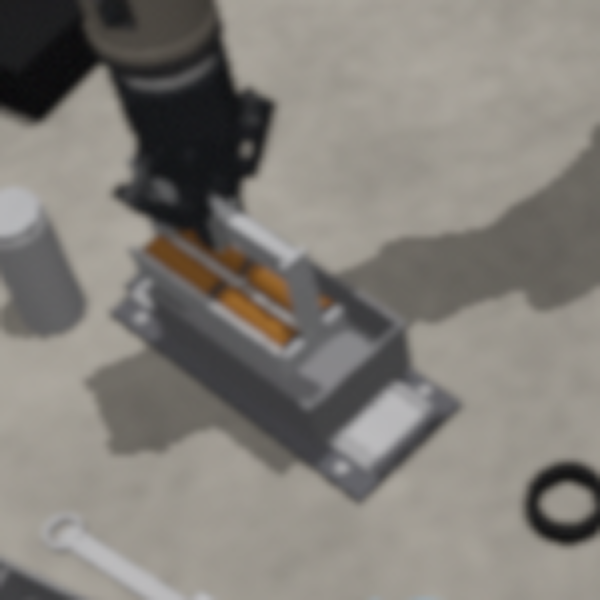

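The wrist view shows the cup's outer corner at (164,90) and its near-left corner at (183,278). The tray sits on the far-rim side with all axles in their rows. I'll check the offset along y.

Run:
```python
from h import *
f=grab_frame('wrist'); C=np.array([.5335,-.266]); a=np.radians(-12.6); M=np.array([[np.cos(a),-np.sin(a)],[np.sin(a),np.cos(a)]])
for n,u,v,z in (('cup outer +y -x',164,90,.085),('cup outer -y -x',183,278,.085),('inner corner +y',182,96,.085),('bar end +y',257,91,.371-.136),('bar end -y',257,335,.235),('tray side top +y',214,96,.152),('floor far +y', 189,99,.034),('tray backwall top end', 311,93,.16)):
    p=onz(f,u,v,z)[:2]; print(n,p.round(4),'cupframe mm',((p-C)@M*1000).round(1))
o=get_obs();print('tcp cupframe',((o['tcp_pos'][:2]-C)@M*1000).round(1))
```

```text
cup outer +y -x [ 0.5034 -0.169 ] cupframe mm [-50.6  88.1]
cup outer -y -x [ 0.4653 -0.3502] cupframe mm [-48.2 -97. ]
inner corner +y [ 0.5168 -0.1769] cupframe mm [-35.7  83.3]
bar end +y [ 0.5792 -0.1899] cupframe mm [28.  84.2]
bar end -y [ 0.5563 -0.2943] cupframe mm [ 28.4 -22.6]
tray side top +y [ 0.5526 -0.1852] cupframe mm [ 1.1 83. ]
floor far +y [ 0.5106 -0.1782] cupframe mm [-41.5  80.7]
tray backwall top end [ 0.6109 -0.1963] cupframe mm [60.4 84.9]
tcp cupframe [29.4  4.5]
```

```bash
python3 - <<'E'
from h import *
togo([.5626,-.2755,.33],-12.4)
E
python3 -m jog '[[[0.4,1,0],0,1],[[0.75,2,-0.1],0,1],[[0.75,3,-0.1],0,1],[[0.75,3.6,-0.1],0,1],[[0.75,4.0,-0.1],0,1],[[0.75,4.0,-0.1],0,1],[[0.75,4.0,-0.1],0,1]]'
python3 - <<'E'
from h import *
togo([.5626,-.2755,.33],-12.4)
E
```

```text
tcp [ 0.5632 -0.268   0.3707] zyaw -12.31
shift cm [0.75 4.07 0.1 ]
twist 0.002
clock: 8.07
tcp_pos: [0.5607, -0.2759, 0.331]
orientation: [-1.099, 1.366, -1.367]
contact_force: [-0.6, 0.1, -8.5]
grip_width: 0.0112
tcp [ 0.5607 -0.2759  0.331 ] zyaw -12.38
shift cm [-0.08  0.1   0.18]
twist 0.0
```

```bash
python3 -m jog '[[[0,0.2,0.1],0,1],[[0,0.4,0.1],0,1],[[0,0.4,0.1],0,1]]'; python3 -m jog '[[[0,0.1,0],0,1],[[0,0.1,0],0,1]]';python3 -m jog '[[[0,0.1,0],0,1],[[0,0.1,0],0,1]]'
```

```text
clock: 8.45
tcp_pos: [0.5614, -0.276, 0.3265]
orientation: [-1.099, 1.367, -1.366]
contact_force: [0.7, -0.9, -8.1]
grip_width: 0.0114
clock: 8.7
tcp_pos: [0.5615, -0.2761, 0.3258]
orientation: [-1.099, 1.366, -1.367]
contact_force: [0.8, 1.3, -7.0]
grip_width: 0.0111
clock: 8.95
tcp_pos: [0.5615, -0.2763, 0.3257]
orientation: [-1.098, 1.366, -1.367]
contact_force: [-3.8, 2.0, 4.6]
grip_width: 0.0111
```

Rim contact is at TCP z ≈ 0.3257, with the load shifting to the rim. Now I loosen the cage in two stages; 0.32 corresponds to a gap of about 29 mm.

```bash
python3 -m jog '[[[0,0,0],0,0.66],[[0,0,0],0,0.66],[[0,0,0],0,0.5],[[0,0,0],0,0.5],[[0,0,0],0,0.32],[[0,0,0],0,0.32],[[0,0,0],0,0.32]]'
python3 - <<'E'
from h import *
w=grab_frame('wrist');s=grab_frame('scene')
cv2.imwrite('pics/ws4.png',np.hstack([cv2.resize(w['image'],(400,400)),cv2.resize(s['image'][90:240,110:260],(400,400),interpolation=2)]))
E
```

```text
clock: 9.82
tcp_pos: [0.5614, -0.2761, 0.3246]
orientation: [-1.099, 1.367, -1.367]
contact_force: [-1.4, -0.2, -0.8]
grip_width: 0.029
```

View pics/ws4.png

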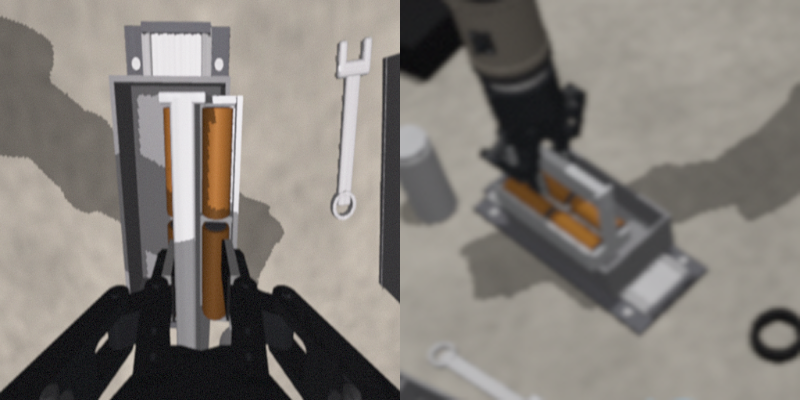

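It works as planned: the bar leans on the front (left) finger, slightly tilted, with the rear of the tray resting on the rim and a 29 mm gap. Continuing to about 20°.

```bash
python3 -m jog '[[[0,0.2,-0.4],0,0.32],[[0,0.5,-0.9],0,0.32],[[0,0.7,-1.3],0,0.32],[[0,0.9,-1.7],0,0.32],[[0,1.1,-2.1],0,0.32],[[0,1.3,-2.5],0,0.32],[[0,1.3,-2.5],0,0.32]]'
python3 - <<'E'
from h import *
w=grab_frame('wrist');s=grab_frame('scene')
cv2.imwrite('pics/ws5.png',np.hstack([cv2.resize(w['image'],(400,400)),cv2.resize(s['image'][90:240,110:260],(400,400),interpolation=2)]))
E
```

```text
clock: 10.8
tcp_pos: [0.5368, -0.2705, 0.3113]
orientation: [-1.099, 1.367, -1.366]
contact_force: [-1.6, -0.0, -0.7]
grip_width: 0.0291
```

View pics/ws5.png

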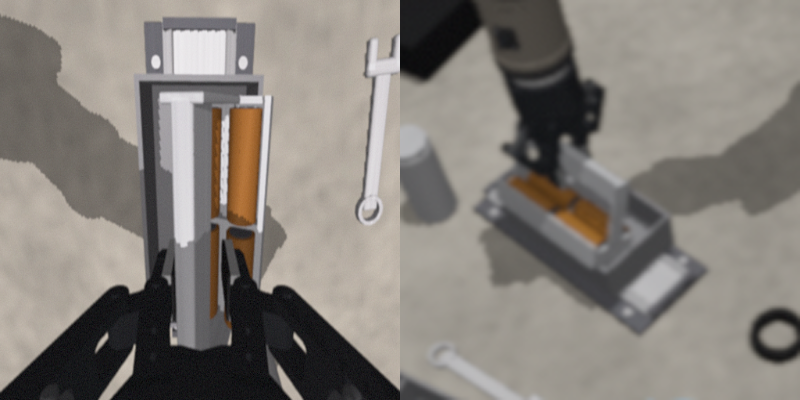

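The tilt is about 20°, both rows are in place, and the front pad carries only 1.6 N. Next, about 33°.

```bash
python3 -m jog '[[[0,0.25,-0.4],0,0.32],[[0,0.5,-0.8],0,0.32],[[0,0.75,-1.15],0,0.32],[[0,1.0,-1.45],0,0.32],[[0,1.2,-1.7],0,0.32],[[0,1.35,-1.85],0,0.32],[[0,1.35,-1.85],0,0.32],[[0,1.35,-1.85],0,0.32]]'
python3 - <<'E'
from h import *
w=grab_frame('wrist');s=grab_frame('scene')
cv2.imwrite('pics/ws6.png',np.hstack([cv2.resize(w['image'],(400,400)),cv2.resize(s['image'][90:240,110:260],(400,400),interpolation=2)]))
E
```

```text
clock: 11.9
tcp_pos: [0.5191, -0.2668, 0.2984]
orientation: [-1.099, 1.366, -1.367]
contact_force: [-1.9, 0.9, 0.2]
grip_width: 0.0292
```

View pics/ws6.png

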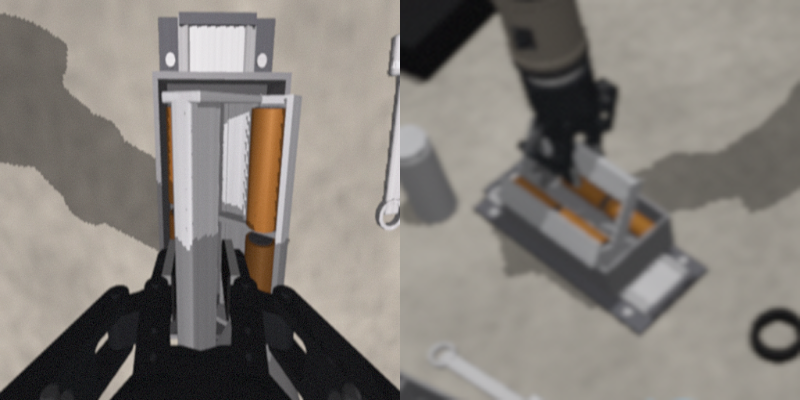

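Both front axles appear to have left the tray: their strip shows at wrist column about 170, and in the scene view there's a wide empty gap. An enlarged crop should confirm it.

```bash
python3 -m jog '[[[0,0,0],0,0.32],[[0,0,0],0,0.32]]'
python3 - <<'E'
from h import *
s=grab_frame('scene');w=grab_frame('wrist')
cv2.imwrite('pics/s7.png',cv2.resize(s['image'][140:200,135:215],(800,600),interpolation=2))
cv2.imwrite('pics/w7.png',w['image'])
E
```

```text
clock: 12.25
tcp_pos: [0.519, -0.2668, 0.2982]
orientation: [-1.099, 1.366, -1.367]
contact_force: [-2.3, 0.2, -0.5]
grip_width: 0.0294
```

View pics/s7.png

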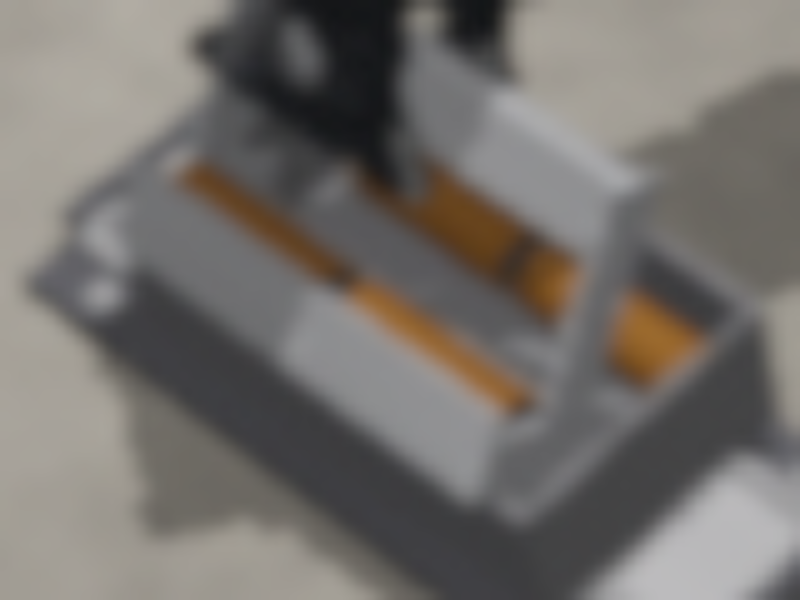

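View pics/w7.png

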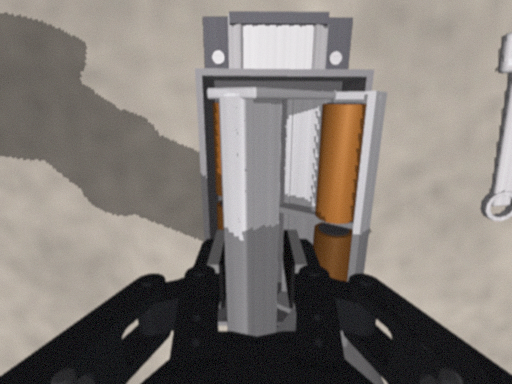

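Both front axles lie end to end against the cup's near wall, one extending past the tray's end at scene crop (650,340). The back pair are still in their row at wrist column about 338. Now I reverse the tilt.

```bash
python3 -m jog '[[[0,-0.15,0.2],0,0.32],[[0,-0.35,0.5],0,0.32],[[0,-0.6,0.85],0,0.32],[[0,-0.85,1.2],0,0.32],[[0,-1.1,1.5],0,0.32],[[0,-1.35,1.85],0,0.32],[[0,-1.55,2.25],0,0.32],[[0,-1.75,2.65],0,0.32],[[0,-1.95,3.0],0,0.32],[[0,-1.95,3.0],0,0.32]]';  python3 -m jog '[[[0,-0.2,0.35],0,0.32],[[0,-0.35,0.7],0,0.32],[[0,-0.55,1.05],0,0.32],[[0,-0.7,1.35],0,0.32],[[0,-0.7,1.35],0,0.32]]'
python3 - <<'E'
from h import *
w=grab_frame('wrist');s=grab_frame('scene')
cv2.imwrite('pics/ws8.png',np.hstack([cv2.resize(w['image'],(400,400)),cv2.resize(s['image'][100:230,120:250],(400,400),interpolation=2)]))
E
```

```text
clock: 13.6
tcp_pos: [0.5488, -0.2732, 0.3178]
orientation: [-1.099, 1.366, -1.367]
contact_force: [-1.6, -0.5, -0.1]
grip_width: 0.0292
clock: 14.22
tcp_pos: [0.5618, -0.276, 0.3248]
orientation: [-1.099, 1.366, -1.366]
contact_force: [-0.5, -0.3, 0.1]
grip_width: 0.0291
```

View pics/ws8.png

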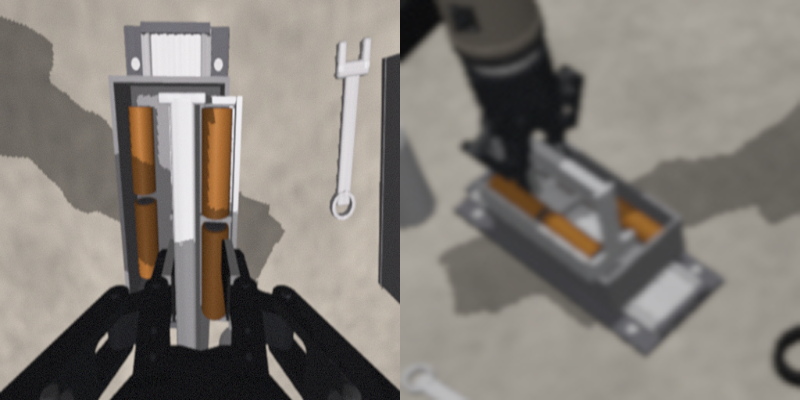

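Two axles lie on the cup floor (wrist columns 140–148) and two are in the tray's back row. The tray leans slightly on the front pad. Regripping gradually.

```bash
python3 -m jog '[[[0,0,0],0,0.45],[[0,0,0],0,0.55],[[0,0,0],0,0.62],[[0,0,0],0,0.7],[[0,0,0],0,0.8],[[0,0,0],0,1],[[0,0,0],0,1],[[0,0,0],0,1],[[0,0,0],0,1]]' 60;  python3 -m jog '[[[0,-0.4,0],0,1],[[0,-0.8,0],0,1],[[0,-1.5,0],0,1],[[0,-2.5,0],0,1],[[0,-4,0],0,1],[[0,-4.8,0],0,1],[[0,-4.8,0],0,1],[[0,-4.8,0],0,1]]'
python3 - <<'E'
from h import *
w=grab_frame('wrist');s=grab_frame('scene')
cv2.imwrite('pics/ws9.png',np.hstack([cv2.resize(w['image'],(400,400)),cv2.resize(s['image'][90:220,120:250],(400,400),interpolation=2)]))
o=get_obs();print(o['grip_width'],o['contact_force'],o['moment'])
E
```

```text
clock: 15.45
tcp_pos: [0.5616, -0.2762, 0.3249]
orientation: [-1.099, 1.366, -1.367]
contact_force: [-0.6, -0.3, 3.1]
grip_width: 0.0111
clock: 16.45
tcp_pos: [0.5613, -0.2759, 0.3724]
orientation: [-1.099, 1.367, -1.366]
contact_force: [0.0, 0.2, -6.7]
grip_width: 0.0112
0.010889396242057252 [ 0.22933682  0.27143402 -5.80719772] [0.04864227 0.119073   0.00075485]
```

View pics/ws9.png

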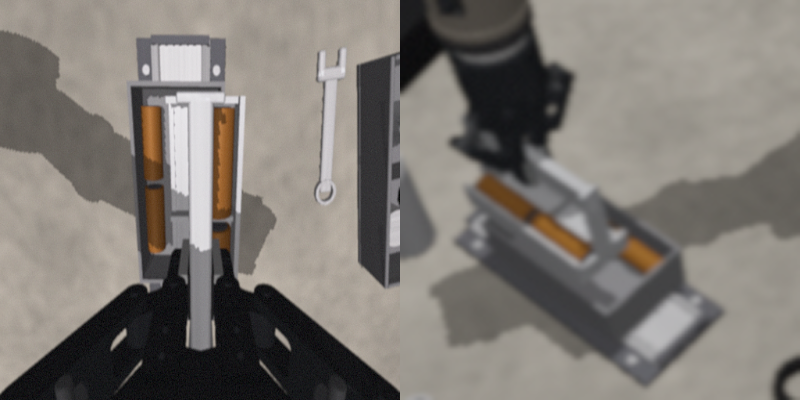

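The tray is upright and held, at about 6 N. Two axles remain in the back row and two are in the cup. Carrying it back to the mat centre (0.510, 0.218), yaw 8.5°.

Run:
```python
from h import *
togo([.508,.2175,.36],8.5)
```

```text
tcp [ 0.5613 -0.2759  0.3721] zyaw -12.37
shift cm [-47.05   1.24 -15.78]
twist -0.364
```

```bash
python3 -m jog '[[[-0.6,0,-0.2],0,1],[[-2,0,-0.7],-0.02,1],[[-4.5,0,-1.5],-0.05,1],[[-7.5,0,-2.5],-0.08,1],[[-11,0,-3.7],-0.12,1],[[-14.5,0,-4.9],-0.16,1],[[-18,0,-6],-0.2,1],[[-21.5,0,-7.2],-0.24,1],[[-25,0,-8.4],-0.28,1],[[-28,0,-9.4],-0.31,1]]'
python3 - <<'E'
from h import *
togo([.508,.2175,.36],8.5)
E
```

```text
clock: 17.8
tcp_pos: [0.5288, 0.02, 0.3728]
orientation: [-1.253, 1.137, -1.136]
contact_force: [0.3, 0.9, -6.3]
grip_width: 0.0115
tcp [0.5288 0.02   0.3728] zyaw 5.59
shift cm [-19.85   1.3   -0.15]
twist -0.051
```

```bash
python3 -m jog '[[[-3,0,0],-0.02,1],[[-6,0,0],-0.03,1],[[-9,0,0],-0.04,1],[[-12,0,0],-0.05,1],[[-15,0,-0.1],-0.051,1],[[-17.5,0,-0.1],-0.051,1],[[-19,0,-0.1],-0.051,1],[[-19.6,0,-0.1],-0.051,1],[[-19.8,0,-0.1],-0.051,1],[[-19.8,0,-0.1],-0.051,1]]'
python3 - <<'E'
from h import *
togo([.508,.2175,.25],8.5)
w=grab_frame('wrist');s=grab_frame('scene')
cv2.imwrite('pics/ws10.png',np.hstack([cv2.resize(w['image'],(400,400)),cv2.resize(s['image'][130:290,250:410],(400,400),interpolation=2)]))
E
```

```text
clock: 19.05
tcp_pos: [0.5102, 0.2137, 0.3727]
orientation: [-1.274, 1.102, -1.103]
contact_force: [0.4, 0.1, -7.5]
grip_width: 0.0112
tcp [0.5102 0.2137 0.3727] zyaw 8.24
shift cm [-0.41 12.27 -0.17]
twist -0.005
```

View pics/ws10.png

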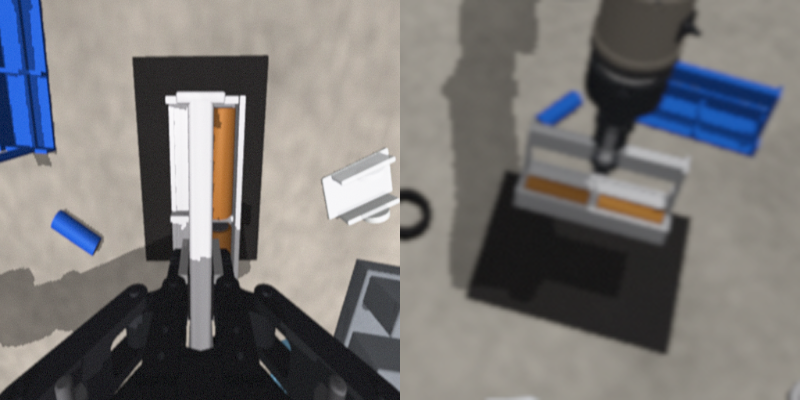

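The tray is over the mat, aligned with it, with two axles in the back row. Lowering to just above contact at TCP z of about 0.244, then in small steps.

```bash
python3 -m jog '[[[-0.3,1.5,-0.1],0,1],[[-0.3,4,-0.1],0,1],[[-0.3,7,-0.1],0,1],[[-0.3,9.5,-0.1],0,1],[[-0.3,11.3,-0.1],0,1],[[-0.3,12.3,-0.1],0,1],[[-0.3,12.4,-0.1],0,1],[[-0.3,12.4,-0.1],0,1]]'; python3 -m jog '[[[0,0.2,0],0,1],[[0,0.2,0],0,1]]';python3 -m jog '[[[0,0.1,0],0,1],[[0,0.1,0],0,1]]'
```

```text
clock: 20.15
tcp_pos: [0.5091, 0.2176, 0.2493]
orientation: [-1.273, 1.101, -1.102]
contact_force: [0.6, 0.8, -6.3]
grip_width: 0.0113
clock: 20.4
tcp_pos: [0.5087, 0.2175, 0.247]
orientation: [-1.274, 1.102, -1.102]
contact_force: [-0.3, -0.3, -6.9]
grip_width: 0.0112
clock: 20.65
tcp_pos: [0.5087, 0.2174, 0.2457]
orientation: [-1.274, 1.102, -1.102]
contact_force: [-0.6, -0.0, -6.3]
grip_width: 0.0114
```

```bash
python3 -m jog '[[[0,0.1,0],0,1],[[0,0.1,0],0,1]]'; python3 -m jog '[[[0,0.05,0],0,1],[[0,0.05,0],0,1]]'
```

```text
clock: 20.9
tcp_pos: [0.5086, 0.2174, 0.2446]
orientation: [-1.274, 1.102, -1.102]
contact_force: [-0.4, 0.7, -6.0]
grip_width: 0.0113
clock: 21.15
tcp_pos: [0.5087, 0.2174, 0.2442]
orientation: [-1.274, 1.102, -1.102]
contact_force: [-0.3, 0.1, -6.3]
grip_width: 0.0114
```

```bash
python3 -m jog '[[[0,0.05,0],0,1],[[0,0.05,0],0,1]]'; python3 -m jog '[[[0,0.05,0],0,1],[[0,0.05,0],0,1]]'
```

```text
clock: 21.4
tcp_pos: [0.5088, 0.2174, 0.244]
orientation: [-1.274, 1.102, -1.102]
contact_force: [0.0, -0.5, -1.6]
grip_width: 0.0117
clock: 21.65
tcp_pos: [0.5088, 0.2174, 0.2439]
orientation: [-1.274, 1.102, -1.102]
contact_force: [-2.1, -1.5, 6.0]
grip_width: 0.0116
```

Contact is as predicted at z 0.244. Releasing gradually, then going straight up.

```bash
python3 -m jog '[[[0,0,0],0,0.66],[[0,0,0],0,0.5],[[0,0,0],0,0],[[0,0,0],0,-0.6],[[0,0,0],0,-1],[[0,0,0],0,-1],[[0,0,0],0,-1]]'; python3 -m jog '[[[0,-1,0],0,-1],[[0,-3,0],0,-1],[[0,-6,0],0,-1],[[0,-10,0],0,-1],[[0,-14,0],0,-1],[[0,-17,0],0,-1],[[0,-17,0],0,-1]]'; python3 -m jog '[[[-3,0,-4],0,-1],[[-6,0,-8],0,-1],[[-10,0,-14],0,-1],[[-10,0,-16],0,-1],[[-10,0,-16],0,-1],[[-10,0,-16],0,-1]]'
python3 - <<'E'
from h import *
T=grab_frame('top');S=grab_frame('scene')
t=T['image'];s=S['image']
im=np.hstack([cv2.resize(t[145:225,140:240],(400,320),interpolation=2),cv2.resize(s[190:275,270:375],(400,320),interpolation=2)])
im2=np.hstack([cv2.resize(t[145:215,290:400],(400,260),interpolation=2),cv2.resize(s[135:220,130:230],(400,260),interpolation=2)])
cv2.imwrite('pics/f1.png',np.vstack([im,im2])); cv2.imwrite('pics/fs.png',s);cv2.imwrite('pics/ft.png',t)
E
```

```text
clock: 22.52
tcp_pos: [0.5087, 0.2174, 0.2432]
orientation: [-1.274, 1.102, -1.102]
contact_force: [-0.7, -0.1, -0.5]
grip_width: 0.0853
clock: 23.4
tcp_pos: [0.5094, 0.2173, 0.4163]
orientation: [-1.268, 1.1, -1.102]
contact_force: [0.5, 0.6, 0.4]
grip_width: 0.0852
clock: 24.15
tcp_pos: [0.3365, 0.2929, 0.4131]
orientation: [-1.274, 1.102, -1.103]
contact_force: [0.9, -0.3, -0.6]
grip_width: 0.0855
```

View pics/f1.png

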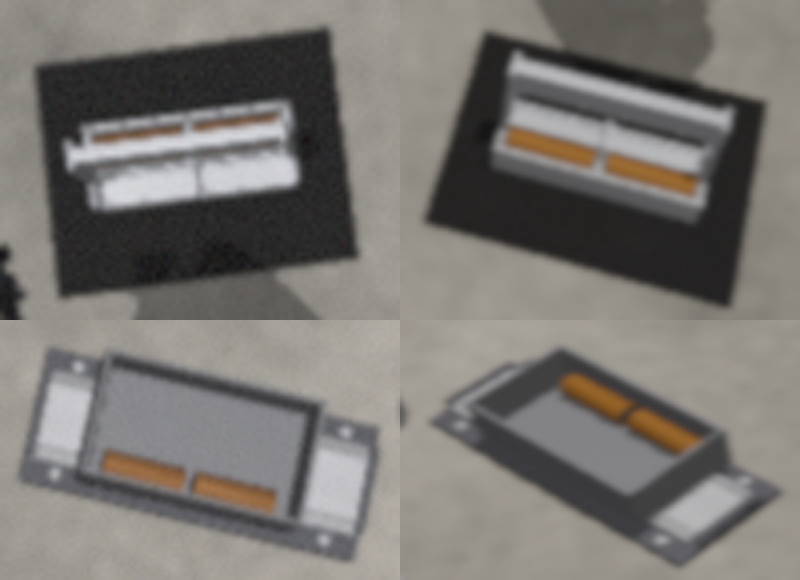

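View pics/fs.png

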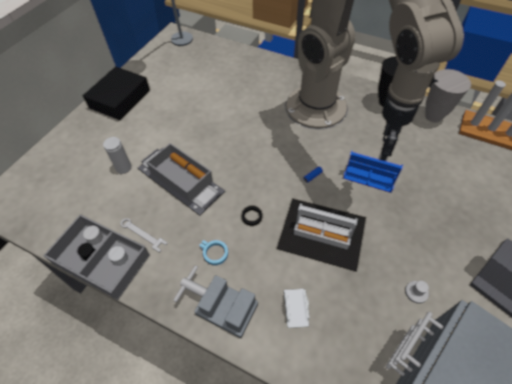

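The final views show the tray flat near the mat's middle with the two back axles in place, and the two front axles in the cup. The cup and the other parts are where they were.

```bash
python3 -c "
from bench import *
print(get_obs()['contact_force'],get_obs()['clock']); print(hand_in())"
```

```text
[0.17189394 0.21970127 0.49390634] 24.25
the job is handed in; nothing more can be done
None
```

The two front axles are in the catch cup, the two back axles are still in their row, and the tray stands flat near the middle of its mat, released. I handed the job in at 24.25 s of the 64 s allowed.

**How it was tipped:** The moves could only turn the tool about its vertical finger axis, so the gripper could not tilt the tray directly. I carried it by the handle bar to the cup and rested the rear of its underside on the cup's far rim. I then opened the jaws to about 29 mm around the bar and moved the gripper forward and down, so the tray pivoted front-down to an estimated 33°. Reversing that and closing the jaws brought it upright again. The gripper itself never touched an axle in any view.

**Last checks:**
- **Views:** Top and scene pictures show both front axles on the cup floor and both back axles in the tray. The cup and the other parts in view look unmoved.
- **Forces:** The highest contact-force component in any printed reading was about 10 N, at the lift. After release the arm touched nothing (about 0.5 N).
- **Small disagreements:** The views differed by a few millimetres on where the cup stands (up to about 6 mm between top and scene). I averaged them and found the actual height by touch. I estimated the tilt from the gripper's travel and did not measure it separately.

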